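# Set the spice mill to five and start it

### The arm

A 6-joint arm with a two-finger parallel gripper is mounted at the origin on the work surface. World frame = base frame: x ahead of the robot, y to its left, z up, the work surface at z = 0. Lengths are in m, angles in rad, forces in N, time in s.
With the tool pointing down it reaches from about 0.325 to 0.75 m from the base axis. Payload 7.6 kg.
Tool frame: the origin (TCP) lies midway between the tips of the shut fingers; the grasp point (between the pads) lies 19 mm behind it (manip.tcp_to_grasp is the distance from the TCP to the grasp point, in m); z points along the fingers, y is the line along which they close (so a half turn about z gives the same grasp; the last joint's range is limited). The gripper opens to 85 mm and grips with 20 to 120 N. Pads are 22 mm wide; open, the fingers measure 114 mm over their backs; the gripper's body (76 mm by 85 mm) begins 54 mm behind the grasp point. The pads swing forward as they close: fully open they stand 13 mm farther back than shut.
Start: joints at [-1.377, 0.052, 1.401, -0, 1.689, -0.07], TCP at [0.137, -0.507, 0.231] pointing down, gripper open.
Joint ranges: [-2.9, 2.9], [-0.91, 2.17], [0.12, 2.37], [-1.06, 4.2], [0.26, 2.73], [-2.93, 2.93]. Speed limits (rad/s): [2.57, 2.57, 3.01, 3.14, 3.14, 3.14].

### API

Orientations are given as [roll, pitch, yaw] about the fixed x, y, z axes, in that order (R = Rz(yaw) Ry(pitch) Rx(roll)).
In Python, from rig import telemetry, cams, order, manip gives the robot as it stands.
- The arm moves only by the tool play_rows, never from a script. Its argument "deltas" is a list of rows, each a list of 7 numbers: the opening, from 0 (shut) to 1 (fully open), then the shift along the tool's x, y, z in mm, then the turn, a rotation vector about the tool's x, y, z in rad. In form: [[claw, dx, dy, dz, rx, ry, rz], ...]. A call has 1 to 12 rows; each row shifts and turns the commanded pose from where the row before left it, along the tool's axes as they then stand; what a row does not reach is not made up. A row lasts 1/8 s, in which the tool goes at most 62.5 mm and 10.7 degrees, less where a joint would pass 70% of its speed; a pose out of reach is approached as far as the arm can. A call is refused whole if a number of a shift passes 62.5 or a number of a turn 0.188, either way. A call with a gripper value outside its range is refused whole. The fingers move at their own pace and stop on an object; "newtons" is the grip in N (left out, the last holds). Time passes only in rows, so rows that do not move let the fingers close. It gives the time, the measured TCP pose, the force, the opening and the grip force at its end, in the units of the state.
- telemetry.read_state(): the state, without advancing time (a new reading comes with each control period).
- cams.capture(name): name is "scene" or "top" or "wrist"; returns (picture, depth): 420x560x3 uint8, red, green, blue; 420x560 float32, m along the optical axis (not along the pixel's ray), 0 where there is no reading.
- cams.camera_params(name): a dict with "fx", "fy", "cx", "cy" (pixels), "k1" (the pictures are not rectified: a ray, as slopes to the right and down, at radius r is drawn at 1 + k1 r^2 times it, then the intrinsics apply), "R" (3x3) and "t" (3): a world point X has camera coordinates R X + t; the wrist camera has in their place "tool_from_camera" (4x4, takes a point from camera to tool coordinates, whose origin is the TCP and whose axes are the flange's). Camera axes: x right, y down, z forward; pixel columns grow to the right and rows downward; lengths in m; the calibration is good to about 2 mm. A picture is of the moment at which its call begins: read the wrist's pose just before it. camera_params takes no time and is no camera call.
- order.finish_job(): hands the job in; it is judged then, once.
The state is a dict: "time_s": time; "qpos": joint angles; "qd": joint speeds; "joint_torque": joint torques, N m; "position": TCP position; "ee_rot": TCP orientation; "force": force on the tool from outside, world axes, zero at the start; "moment": the same for the moment, N m; "grip_width": finger opening in m; "gripper_force": force on a finger pad.
Only numpy, scipy, OpenCV 4.12 (cv2) and the standard library are available. Lean on these libraries where they do the work, as an engineer would, in place of code of your own. Each camera call takes 0.05 s, during which the arm holds its last target. There are 200 camera calls.

### The job

Get the spice mill going: with a fingertip push the selector's lever round clockwise, click by click, to position 5 (the mark with five dots) without running on to position 6 and without gripping the lever. Then, only with the selector at 5, press the start button right down and let it come up again. Leave the jars, weights, bowl, tin and spoon where they stand.

Things in the scene. Friction and masses are not known exactly. Their poses are not given: they have to be found in the camera images.
- mill: the bench spice mill, fixed: a white flat housing (deck) 240 mm (its x) by 440 mm (its y), deck top 60 mm above the table; a steel grinding drum (132 mm across, its axis at mill x +10, y +135 mm) stands 152 mm above the deck on the left half. Origin: centre of the housing's underside; x points away from the robot, y to the left, z up, turned by the mill's yaw
- selector_axis (a point): the point where the selector's upright axis meets the deck top (mill x +10, y -70 mm, 60 mm above the table); its axes are the mill's
- selector (a joint): angle of the selector, rad, growing clockwise seen from above; clicks 0.5236 rad (30 degrees) apart: position 0 at 0.0 to position 6 at 3.1416, end stops 0.06 rad beyond. Lever points to the mill's +y (to the drum) at 0, +x at position 3, -y at 6. Past half way it snaps by itself to the middle of the next click, moving away from the finger. Starts in position 0, 1 or 2
- dial_mark5 (a point): the five printed dots on the round metal dial plate that mark position 5, 80 mm from the selector's axis, level with the deck; the lever points here at the end. Round the plate position 0 is marked by a short bar, positions 1 to 6 by one to six dots. Turning from click to click takes about 0.1 N m (2 N at 48 mm from the axis)
- selector_tip (a point): outer end of the lever, on its centre line at its top: 62 mm from the axis, 31 mm above the deck. The selector is a black hub (52 mm across, 18 mm high, with a 26 mm boss to 32 mm) with one upright lever, white line on top, 16 mm wide, reaching 62 mm out; its side faces stand 5.5 to 27.5 mm above the deck. Nothing stands within 70 mm of the axis
- selector_push_face: the lever's upright side face (60 x 22 mm) that is pushed to turn it clockwise; origin in its middle, 31 mm from the axis and 16.5 mm above the deck, 6.5 mm to the anticlockwise side of the lever's centre line
- selector_back_face: the lever's opposite side face, same size, 6.5 mm to the clockwise side
- start_button (a joint): travel of the start button, m: 0 up, 0.006 fully down; a spring (1.5 N up to 5 N at full travel) lifts it again
- start_button_top (a point): centre of the top of the start button, 22 mm above the deck: a grey round button 32 mm across in a steel ring 48 mm across and 12 mm high, on the deck's right corner nearest the robot (mill x -70, y -165 mm); pressed straight down
- deck_jar: small glass jar with a brass-coloured screw cap, 48 mm across, 62 mm tall, standing on the mill's deck at its far right corner; leave it alone. Origin at its underside's centre
- deck_weight: small knobbed brass scale weight, 36 mm across, 44 mm tall, standing on the mill's deck on the robot's side of the selector; leave it alone. Origin at its underside's centre
- table_weight: larger knobbed brass scale weight, 49 mm across, 59 mm tall, on the table left of the mill; leave it alone. Origin at its underside's centre
- catch_bowl: steel bowl, 110 mm across, 50 mm tall, on the table left of the mill; leave it alone. Origin at its underside's centre
- tall_jar: glass jar, 72 mm across, 130 mm tall, on the table right of the mill; leave it alone. Origin at its underside's centre
- scoop: steel spoon lying on the table right of the mill; leave it alone. Origin on the spoon, near its middle
- tin: brass-coloured tin with a paper label, 68 mm across, 85 mm tall, on the table right of the mill; leave it alone. Origin at its underside's centre

How it is judged:
By the outcome, as a careful person would: the job done as asked, in the order asked, and still so for the second after the job is handed in, with the robot touching nothing.
It also fails if it takes over 69 s, if anything falls off the work surface, if the arm or the gripper's body presses on something with over 40 N, if the wrist force passes 120 N, or if a joint passes its speed limit or range.

## Working session

There is one attempt and no reset: what is moved stays moved. The work goes in short steps, Python scripts to look and compute and a tool call to move; the robot and the scene stay as the last step left them, time stands still between calls to the robot, and variables do not carry over. Pictures are saved under pics/ and viewed, at most 10 in all, crops included, and the job is handed in when it is done.

Besides the shell and the picture viewer there is one more tool, called after ">>>" by a JSON object that holds its "api" and its "payload". play_rows: Moves the arm, as the interface text tells. Its arguments: {"type":"object","properties":{"deltas":{"type":"array"},"newtons":{"type":"number"}},"required":["deltas"]}

```bash
mkdir -p pics; cat > h.py <<'E'
import numpy as np,cv2
from rig import telemetry,cams,order,manip
def cap(n,f):
    p,d=cams.capture(n); cv2.imwrite('pics/'+f,p[:,:,::-1]); np.savez('pics/'+f[:-4],p=p,d=d); return p,d
def ray(P,u,v):
    x=np.atleast_1d((np.asarray(u,float)-P['cx'])/P['fx']);y=np.atleast_1d((np.asarray(v,float)-P['cy'])/P['fy'])
    a,b=x.copy(),y.copy()
    for _ in range(20):
        s=1+P['k1']*(a*a+b*b);a,b=x/s,y/s
    return np.stack([a,b,np.ones_like(a)],-1)
def onplane(P,u,v,z):
    R=np.array(P['R']);t=np.array(P['t']);c=-R.T@t;d=ray(P,u,v)@R
    return c+d*((z-c[2])/d[:,2])[:,None]
def fromdepth(P,u,v,dep):
    R=np.array(P['R']);t=np.array(P['t']);return (ray(P,u,v)*np.atleast_1d(dep)[:,None]-t)@R
E
python3 - <<'E'
from h import *
for n in('top','scene'):
    cap(n,n+'0.png'); P=cams.camera_params(n); print(n,P)
print(telemetry.read_state())
E
```

```text
top {'fx': 384.4512043371424, 'fy': 384.4512043371424, 'cx': 284.18164156093025, 'cy': 203.87952416594283, 'k1': -0.06729790859635341, 'R': array([[ 0.01309895, -0.99974368, -0.018466  ],
       [-0.99416696, -0.01104425, -0.10728501],
       [ 0.10705357,  0.01976361, -0.99405681]]), 't': array([0.05715688, 0.57756804, 0.9850947 ])}
scene {'fx': 430.17937351122725, 'fy': 430.17937351122725, 'cx': 286.58422100411656, 'cy': 210.10051030354916, 'k1': 0.0017515870567300948, 'R': array([[-0.20851348,  0.97798698,  0.00797444],
       [ 0.84491834,  0.18423696, -0.50216506],
       [-0.49258007, -0.09797044, -0.86473503]]), 't': array([ 0.07307143, -0.44543989,  1.39005081])}
{'time_s': 0.1, 'qpos': array([-1.37728284e+00,  5.27409235e-02,  1.40163031e+00,  3.03937112e-05,
        1.68859519e+00, -7.03129465e-02]), 'qd': array([ 0.00079569, -0.00050845, -0.00213815,  0.00109535, -0.00187992,
        0.00132156]), 'joint_torque': array([ 8.19932447e-04, -3.82584178e+01, -3.60985565e+01, -5.79875791e-05,
        4.76085159e-03,  3.53054705e-07]), 'position': array([ 0.13687945, -0.50656288,  0.23057025]), 'ee_rot': array([-3.14022440e+00, -1.26627532e-04,  2.63829900e-01]), 'force': array([-0.51423519,  0.27710469,  0.27401963]), 'moment': array([-0.01496022, -0.00983734, -0.04910173]), 'gripper_force': 0.0, 'grip_width': 0.08540391411604821}
```

View pics/top0.png

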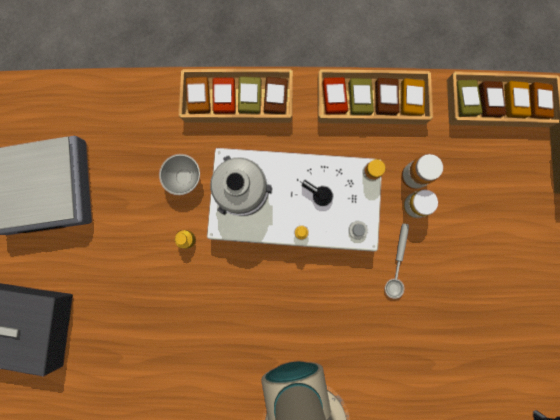

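View pics/scene0.png

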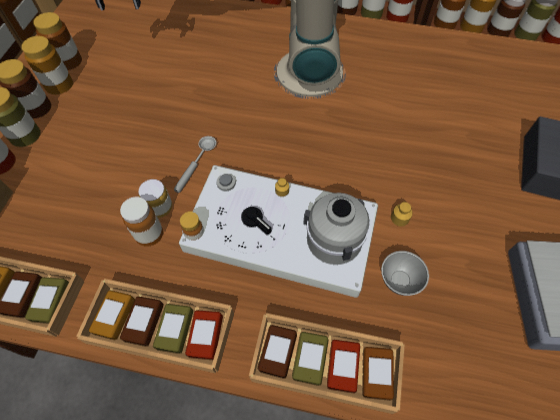

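Top view: the mill deck has corners at about (216,150), (382,157), (377,250) and (209,240). The selector hub is at (322,196) with the lever towards (304,182), and the button is at (358,230). The deck weight is at (301,232) and the deck jar at (375,168). The scene view agrees, with the hub at (252,216) and the button at (226,181).

```bash
python3 - <<'E'
from h import *
M={}
for n,hub,btn in(('top',(322,196),(358,230)),('scene',(252,216),(226,181))):
    z=np.load(f'pics/{n}0.npz');p,d=z['p'],z['d'];P=cams.camera_params(n)
    v,u=np.mgrid[:420,:560];X=fromdepth(P,u.ravel(),v.ravel(),d.ravel()).reshape(420,560,3)
    m=((X[...,2]>.05)&(X[...,2]<.07)&(p.min(2)>110)).astype(np.uint8)
    m=cv2.morphologyEx(m,cv2.MORPH_OPEN,np.ones((3,3)))
    k,l,s,c=cv2.connectedComponentsWithStats(m);i=l[hub[1]-14,hub[0]+14] or 1+s[1:,4].argmax()
    vv,uu=np.nonzero(l==i);W=onplane(P,uu,vv,.06)[:,:2]
    r=cv2.minAreaRect(W.astype(np.float32));print(n,'deck z',np.median(X[l==i][:,2]),'rect',r)
    # black selector
    b=(p.max(2)<60);b[:hub[1]-35]=0;b[hub[1]+35:]=0;b[:,:hub[0]-35]=0;b[:,hub[0]+35:]=0
    k,l,s,c=cv2.connectedComponentsWithStats(b.astype(np.uint8));i=1+s[1:,4].argmax();print('black',s[i],c[i])
    vv,uu=np.nonzero(l==i);W=onplane(P,uu,vv,.085)[:,:2];print(' medianz',np.median(X[l==i][:,2]))
    far=W[np.argsort(-np.hypot(*(W-np.median(W,0)).T))[:6]];print(' centroid',W.mean(0),'far',far.mean(0))
    dt=cv2.distanceTransform((l==i).astype(np.uint8),cv2.DIST_L2,5);y,x=np.unravel_index(dt.argmax(),dt.shape);print(' hub',x,y,dt.max(),onplane(P,x,y,.078))
    print(' btn@.082',onplane(P,*btn,.082),X[btn[1],btn[0]])
    cr=cv2.resize(p[hub[1]-65:hub[1]+65,hub[0]-65-10:hub[0]+75],None,fx=5,fy=4.6*5/4.6,interpolation=cv2.INTER_CUBIC);
    cr=cv2.resize(cr,(390,338)); M[n]=cr
    # brass things
    hsv=cv2.cvtColor(p,cv2.COLOR_RGB2HSV);br=((hsv[...,0]>15)&(hsv[...,0]<32)&(hsv[...,1]>150)&(hsv[...,2]>120)&(X[...,2]>.08)&(X[...,2]<.15)).astype(np.uint8)
    k,l,s,c=cv2.connectedComponentsWithStats(br)
    for i in range(1,k):
        if s[i,4]>25: print(' brass',c[i].round(),s[i,4],X[l==i].mean(0).round(3),X[l==i][:,2].max())
cv2.imwrite('pics/crop.png',np.hstack([M['top'],M['scene']])[:,:,::-1])
E
```

```text
top deck z 0.05920408441246971 rect ((0.5892701745033264, 0.03695552051067352), (0.43590301275253296, 0.23849859833717346), 86.51289367675781)
black [303 184  29  22 304] [320.85197368 195.06907895]
 medianz 0.07931132502896654
 centroid [ 0.59435013 -0.02860483] far [0.61940892 0.01508717]
 hub 323 196 8.4 [[ 0.59294238 -0.03457276  0.078     ]]
 btn@.082 [[ 0.50797264 -0.12172731  0.082     ]] [ 0.50804495 -0.12202714  0.0802633 ]
 brass [376. 168.] 234 [ 0.658 -0.16   0.12 ] 0.1260931719322074
 brass [301. 232.] 127 [0.5   0.021 0.094] 0.10815342904283932
scene deck z 0.05999162212321707 rect ((0.593785285949707, 0.03585459291934967), (0.43641209602355957, 0.2413199245929718), 86.57807159423828)
black [242 207  29  27 396] [253.99242424 218.73737374]
 medianz 0.08139133450527666
 centroid [ 0.60724581 -0.02502514] far [0.63377789 0.0178141 ]
 hub 249 216 7.9907 [[ 0.59897496 -0.03979081  0.078     ]]
 btn@.082 [[ 0.51598665 -0.12042718  0.082     ]] [ 0.51591492 -0.12046139  0.08188532]
 brass [37. 59.] 101 [ 0.256 -0.748  0.126] 0.13365679019300358
 brass [282. 185.] 134 [0.507 0.02  0.094] 0.10629486936152661
 brass [189. 220.] 245 [ 0.662 -0.162  0.122] 0.12545071243708208
```

View pics/crop.png

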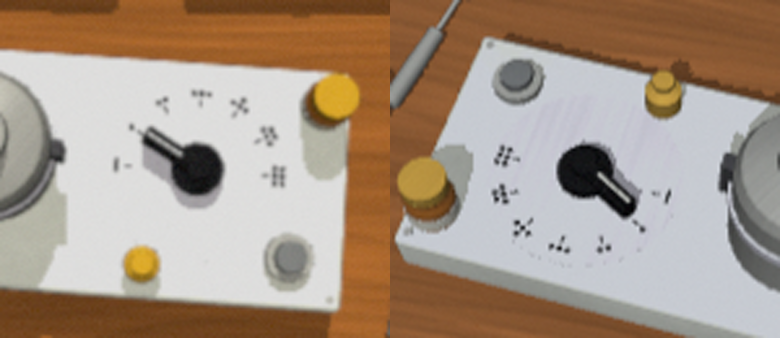

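The lever is at position 1. Fusing the two views, the mill's yaw is about -0.060, the selector axis (0.597,-0.034) and the button (0.512,-0.122); the sizes and heights match what was given. Next I shut the gripper and move above the start point.

>>> {"api": "play_rows", "payload": {"deltas": [[0, 29, -19.5, 0, 0, 0, 0], [0, 29, -19.5, 0, 0, 0, 0], [0, 29, -19.5, 0, 0, 0, 0], [0, 29, -19.5, 0, 0, 0, 0], [0, 29, -19.5, 0, 0, 0, 0], [0, 29, -19.5, 0, 0, 0, 0], [0, 29, -19.5, 0, 0, 0, 0], [0, 29, -19.5, 0, 0, 0, 0], [0, 29, -19.5, 0, 0, 0, 0], [0, 29, -19.5, 0, 0, 0, 0]], "newtons": 20}}

```text
time_s: 1.35
position: [0.3665, -0.2419, 0.231]
ee_rot: [-3.141, 0.0, 0.264]
force: [0.4, -1.0, 0.4]
grip_width: 0.0001
gripper_force: 0.0
```

>>> {"api": "play_rows", "payload": {"deltas": [[0, 29, -19.5, 0, 0, 0, -0.1], [0, 29, -19.5, 0, 0, 0, 0], [0, 29, -19.5, 0, 0, 0, 0], [0, 29, -19.5, 0, 0, 0, 0], [0, 29, -19.5, 0, 0, 0, 0], [0, 29, -19.5, 0, 0, 0, 0], [0, 29, -19.5, 0, 0, 0, 0], [0, 29, -19.5, 0, 0, 0, 0], [0, 0, 0, 0, 0, 0, -0.17], [0, 0, 0, 0, 0, 0, -0.17], [0, 0, 0, 0, 0, 0, -0.17], [0, 0, 0, 0, 0, 0, -0.17]]}}

```text
time_s: 2.85
position: [0.5299, -0.0167, 0.2307]
ee_rot: [-3.141, 0.001, 1.05]
force: [-0.2, -0.5, 0.6]
grip_width: -0.0007
gripper_force: 0.0
```

>>> {"api": "play_rows", "payload": {"deltas": [[0, 0, 0, 0, 0, 0, -0.17], [0, 0, 0, 0, 0, 0, -0.17], [0, 0, 0, 0, 0, 0, -0.17], [0, 0, 0, 0, 0, 0, -0.17], [0, 0, 0, 0, 0, 0, -0.17], [0, 0, 0, 0, 0, 0, -0.17], [0, 0, 0, 0, 0, 0, -0.17], [0, 0, 0, 0, 0, 0, -0.17], [0, 0, 0, 0, 0, 0, -0.17], [0, 0, 0, 0, 0, 0, 0], [0, 0, 0, 0, 0, 0, 0]]}}

```text
time_s: 4.22
position: [0.53, -0.0168, 0.231]
ee_rot: [-3.141, -0.0, 2.571]
force: [0.5, -0.6, 0.3]
grip_width: 0.0003
gripper_force: 0.0
```

```bash
python3 - <<'E'
from h import *
s=telemetry.read_state();print(s['position'],s['ee_rot'],s['grip_width'],s['time_s'])
P=cams.camera_params('wrist');print(P)
p,d=cap('wrist','w0.png')
np.save('pics/w0pose.npy',np.r_[s['position'],s['ee_rot']])
E
```

```text
[ 0.52999745 -0.01676753  0.23104091] [-3.14133848e+00 -4.07290362e-04  2.57055025e+00] 0.00027898086511775696 4.225
{'fx': 332.4061968007658, 'fy': 332.4061968007658, 'cx': 277.2205506699078, 'cy': 214.70667504059887, 'k1': -0.03860706428562367, 'tool_from_camera': array([[-3.35573887e-04, -9.52973417e-01, -3.03053713e-01,
         7.70534511e-02],
       [ 9.99999919e-01, -2.53115244e-04, -3.11369757e-04,
         2.34238710e-04],
       [ 2.20019587e-04, -3.03053793e-01,  9.52973426e-01,
        -1.42119089e-01],
       [ 0.00000000e+00,  0.00000000e+00,  0.00000000e+00,
         1.00000000e+00]])}
```

View pics/w0.png

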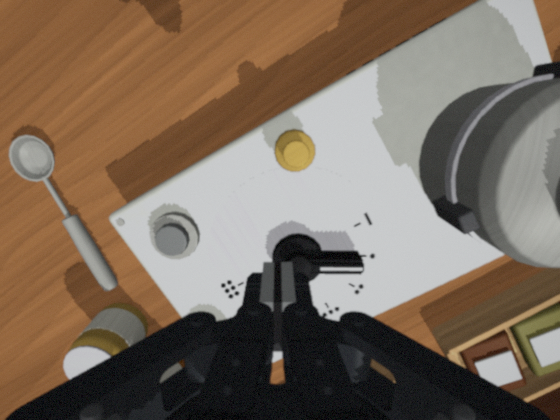

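The wrist view shows the boss and hub near (300,253), the lever out to (362,262), the button at (172,238) and the deck weight at (295,150). I use it to check the axis and button positions.

```bash
cat >> h.py <<'E'
from scipy.spatial.transform import Rotation as Ro
def wristP(pose):
    P=dict(cams.camera_params('wrist'));T=np.eye(4);T[:3,:3]=Ro.from_euler('xyz',pose[3:]).as_matrix();T[:3,3]=pose[:3]
    C=np.linalg.inv(T@P['tool_from_camera']);P['R']=C[:3,:3];P['t']=C[:3,3];return P
E
python3 - <<'E'
from h import *
z=np.load('pics/w0.npz');p,d=z['p'],z['d'];P=wristP(np.load('pics/w0pose.npy'))
v,u=np.mgrid[:420,:560];X=fromdepth(P,u.ravel(),v.ravel(),d.ravel()).reshape(420,560,3)
print('deck z',X[190,270],X[200,340])
def pts(m,lo,hi,name):
    m=m&(X[...,2]>lo)&(X[...,2]<hi);a=X[m]
    if len(a)<5: print(name,'few');return
    c,r=cv2.minEnclosingCircle(a[:,:2].astype(np.float32));print(name,len(a),a.mean(0).round(4),np.round(c,4),round(r,4))
box=lambda u0,u1,v0,v1:(u>=u0)&(u<u1)&(v>=v0)&(v<v1)
pts(box(145,205,205,270),.079,.09,'btn');pts(box(145,205,205,270),.069,.0755,'ring')
pts(box(270,318,225,259),.073,.082,'hub');pts(box(280,318,225,262),.089,.096,'boss');pts(box(318,370,240,285),.083,.096,'lever')
pts(box(270,320,125,175),.08,.11,'weight')
for n,(a,b,h) in dict(corner=(117,218,.06),bar=(368,219,.06),dot1=(373,256,.06),six=(232,288,.06),ltip=(362,262,.091)).items(): print(n,onplane(P,a,b,h).round(4))
E
```

```text
deck z [ 0.5240383  -0.0211047   0.06037298] [0.56945731 0.03086886 0.0598475 ]
btn 783 [ 0.5098 -0.1241  0.0813] [ 0.5099 -0.1246] 0.0159
ring 886 [ 0.5083 -0.12    0.0715] [ 0.5099 -0.1248] 0.0244
hub 728 [ 0.5817 -0.0287  0.0773] [ 0.5852 -0.0323] 0.0232
boss 103 [ 0.5879 -0.0298  0.0909] [ 0.59   -0.0304] 0.01
lever 733 [ 0.6155 -0.0011  0.0889] [ 0.6169 -0.0012] 0.0224
weight 1350 [0.5005 0.0197 0.0936] [0.5021 0.0194] 0.018
corner [[ 0.4651 -0.1656  0.06  ]]
bar [[0.6016 0.0448 0.06  ]]
dot1 [[0.6401 0.0302 0.06  ]]
six [[ 0.5918 -0.1137  0.06  ]]
ltip [[0.6226 0.0181 0.091 ]]
```

The marks, button and ring put the axis at (0.596,-0.0345), consistent with the earlier views. Now I move above the spot behind the lever and descend.

>>> {"api": "play_rows", "payload": {"deltas": [[0, -8.8, 17.2, 0, 0, 0, 0], [0, -8.8, 17.2, 0, 0, 0, 0], [0, -8.8, 17.2, 0, 0, 0, 0], [0, -8.8, 17.2, 0, 0, 0, 0], [0, 0, 0, 0, 0, 0, 0], [0, 0, 0, 25, 0, 0, 0], [0, 0, 0, 25, 0, 0, 0], [0, 0, 0, 25, 0, 0, 0], [0, 0, 0, 25, 0, 0, 0], [0, 0, 0, 25, 0, 0, 0], [0, 0, 0, 0, 0, 0, 0], [0, 0, 0, 0, 0, 0, 0]]}}

```text
time_s: 5.78
position: [0.5971, 0.022, 0.1077]
ee_rot: [3.141, 0.002, 2.573]
force: [-0.1, 0.0, 0.8]
grip_width: -0.0001
gripper_force: 0.0
```

>>> {"api": "play_rows", "payload": {"deltas": [[0, 0, 0, 12, 0, 0, 0], [0, 0, 0, 10, 0, 0, 0], [0, 0, 0, 10, 0, 0, 0], [0, 0, 0, 0, 0, 0, 0], [0, 0, 0, 0, 0, 0, 0]]}}

```text
time_s: 6.4
position: [0.5969, 0.0223, 0.0745]
ee_rot: [3.141, 0.0, 2.574]
force: [0.5, 0.5, -0.4]
grip_width: 0.0001
gripper_force: 0.0
```

```bash
python3 - <<'E'
from h import *
cap('scene','s1.png');p,_=cap('wrist','w1.png');s=cv2.imread('pics/s1.png')
a=cv2.resize(s[150:290,170:360],None,fx=2,fy=2,interpolation=2);b=cv2.resize(p[:,:,::-1],(373,280))
cv2.imwrite('pics/c1.png',np.hstack([a,b]))
E
```

```text
(no output)
```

View pics/c1.png

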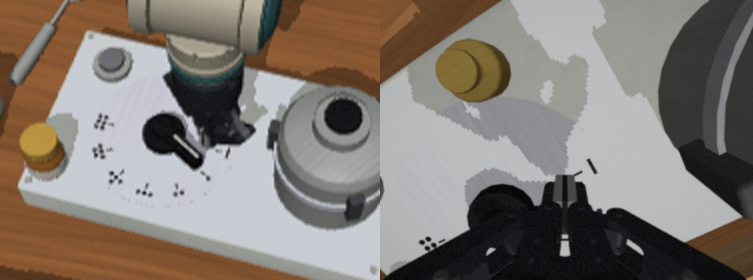

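The finger stands clear behind the lever: in the scene crop the lever tip is at (200,162) and the finger just to its right. I push in arcs about the selector axis.

>>> {"api": "play_rows", "payload": {"deltas": [[0, -4, 0, 0, 0, 0, 0], [0, -4, 0, 0, 0, 0, 0], [0, -4, 0, 0, 0, 0, 0], [0, -2.54, 0.88, 0, 0, 0, 0.0524], [0, -2.54, 0.88, 0, 0, 0, 0.0524], [0, -2.54, 0.88, 0, 0, 0, 0.0524], [0, -2.54, 0.88, 0, 0, 0, 0.0524]]}}

```text
time_s: 7.38
position: [0.617, 0.0126, 0.0743]
ee_rot: [-3.141, -0.001, 2.363]
force: [-1.9, 0.0, 0.7]
grip_width: 0.0001
gripper_force: 0.9
```

>>> {"api": "play_rows", "payload": {"deltas": [[0, -2.54, 0.88, 0, 0, 0, 0.0524], [0, -2.54, 0.88, 0, 0, 0, 0.0524], [0, 0, 0, 0, 0, 0, 0]]}}

```text
time_s: 7.75
position: [0.6221, 0.0099, 0.0742]
ee_rot: [-3.142, 0.0, 2.26]
force: [0.2, 0.0, -0.6]
grip_width: 0.0002
gripper_force: 0.0
```

```bash
cat > look.py <<'E'
import sys
from h import *
# lever angle from the scene and top views: black lever-height points
for n,hub in(('scene',(252,216)),('top',(322,196))):
    p,d=cap(n,n+sys.argv[1]+'.png');P=cams.camera_params(n)
    b,_=None,None
    off={'top':np.array([-.003,0]),'scene':np.array([.003,0])}[n]
    ax=np.array([.596,-.0345])
    v,u=np.mgrid[hub[1]-40:hub[1]+40,hub[0]-40:hub[0]+40]
    W=onplane(P,u.ravel(),v.ravel(),.091)[:,:2]-ax-off;q=p[v,u].reshape(-1,3).max(1)
    r=np.hypot(*W.T);th=np.degrees(np.arctan2(W[:,0],W[:,1]))-3.45
    out=[]
    for a in range(-10,200,10):
        k=(r>.035)&(r<.058)&(abs((th-a+180)%360-180)<6);out.append((a,int(100*(q[k]<70).mean())))
    print(n,[o for o in out if o[1]>25])
s=telemetry.read_state();print(s['position'].round(4),s['ee_rot'].round(3),s['force'].round(1))
E
python3 look.py a; python3 - <<'E'
import cv2,numpy as np
s=cv2.imread('pics/scenea.png')[150:290,170:360];t=cv2.imread('pics/topa.png')[130:270,230:420]
cv2.imwrite('pics/c2.png',cv2.resize(np.hstack([s,t]),None,fx=2,fy=2,interpolation=2))
E
```

```text
scene [(-10, 100), (0, 82), (10, 94), (20, 100), (30, 72), (50, 47), (60, 62)]
top [(10, 75), (20, 37)]
[0.6219 0.01   0.0742] [-3.142 -0.     2.26 ] [ 0.4 -0.1 -0. ]
```

View pics/c2.png

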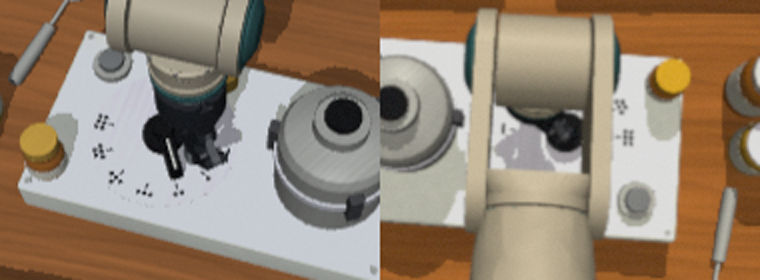

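The lever has clicked to position 2: its tip at (177,172) points at the two dots, clear of the finger. Two more clicks.

>>> {"api": "play_rows", "payload": {"deltas": [[0, -2.54, 0.88, 0, 0, 0, 0.0524], [0, -2.54, 0.88, 0, 0, 0, 0.0524], [0, -2.54, 0.88, 0, 0, 0, 0.0524], [0, -2.54, 0.88, 0, 0, 0, 0.0524], [0, -2.54, 0.88, 0, 0, 0, 0.0524], [0, -2.54, 0.88, 0, 0, 0, 0.0524], [0, -2.54, 0.88, 0, 0, 0, 0.0524], [0, -2.54, 0.88, 0, 0, 0, 0.0524], [0, -2.54, 0.88, 0, 0, 0, 0.0524], [0, -2.54, 0.88, 0, 0, 0, 0.0524], [0, 0, 0, 0, 0, 0, 0]]}}

```text
time_s: 9.22
position: [0.6407, -0.0088, 0.0742]
ee_rot: [-3.141, 0.0, 1.736]
force: [0.1, -1.1, -0.3]
grip_width: -0.0003
gripper_force: 0.0
```

>>> {"api": "play_rows", "payload": {"deltas": [[0, -2.54, 0.88, 0, 0, 0, 0.0524], [0, -2.54, 0.88, 0, 0, 0, 0.0524], [0, -2.54, 0.88, 0, 0, 0, 0.0524], [0, -2.54, 0.88, 0, 0, 0, 0.0524], [0, -2.54, 0.88, 0, 0, 0, 0.0524], [0, -2.54, 0.88, 0, 0, 0, 0.0524], [0, -2.54, 0.88, 0, 0, 0, 0.0524], [0, -2.54, 0.88, 0, 0, 0, 0.0524], [0, -2.54, 0.88, 0, 0, 0, 0.0524], [0, -2.54, 0.88, 0, 0, 0, 0.0524], [0, 0, 0, 0, 0, 0, 0]]}}

```text
time_s: 10.6
position: [0.6475, -0.0344, 0.0743]
ee_rot: [-3.142, 0.0, 1.213]
force: [0.9, -0.6, -0.2]
grip_width: 0.0005
gripper_force: 0.0
```

```bash
python3 look.py b; python3 - <<'E'
import cv2,numpy as np
s=cv2.imread('pics/sceneb.png')[150:290,170:360];t=cv2.imread('pics/topb.png')[130:270,230:420]
cv2.imwrite('pics/c3.png',cv2.resize(np.hstack([s,t]),None,fx=2,fy=2,interpolation=2))
E
```

```text
scene [(80, 70), (90, 100), (100, 100), (110, 100), (120, 91), (130, 72), (140, 94), (150, 77), (160, 90), (170, 100), (180, 100), (190, 55)]
top [(60, 30), (70, 91), (80, 84), (90, 63), (100, 60), (110, 61), (120, 57)]
[ 0.6475 -0.0343  0.0742] [-3.141  0.     1.213] [ 0.2  0.  -0.4]
```

View pics/c3.png

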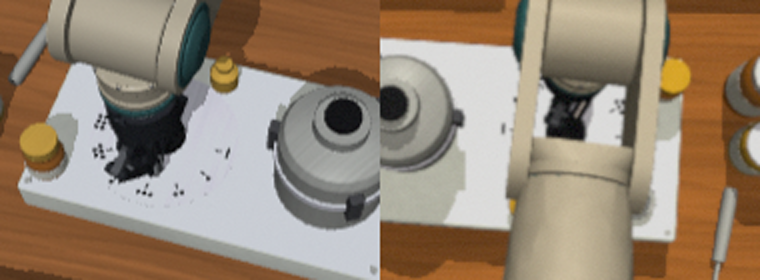

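Both views are mostly occluded by the gripper, but the finger pose (about 107°) and a force near zero fit a lever sitting free at 4. I push the last click slowly.

>>> {"api": "play_rows", "payload": {"deltas": [[0, -2.54, 0.88, 0, 0, 0, 0.0524], [0, -2.54, 0.88, 0, 0, 0, 0.0524], [0, -2.54, 0.88, 0, 0, 0, 0.0524], [0, -2.54, 0.88, 0, 0, 0, 0.0524], [0, -2.54, 0.88, 0, 0, 0, 0.0524], [0, -2.54, 0.88, 0, 0, 0, 0.0524], [0, -1.69, 0.6, 0, 0, 0, 0.035], [0, -1.69, 0.6, 0, 0, 0, 0.035], [0, 0, 0, 0, 0, 0, 0]]}}

```text
time_s: 11.82
position: [0.6439, -0.0536, 0.0743]
ee_rot: [3.141, -0.0, 0.827]
force: [1.4, 0.5, -0.2]
grip_width: -0.0002
gripper_force: 0.9
```

>>> {"api": "play_rows", "payload": {"deltas": [[0, -1.69, 0.6, 0, 0, 0, 0.035], [0, -1.69, 0.6, 0, 0, 0, 0.035], [0, 0, 0, 0, 0, 0, 0]]}}

```text
time_s: 12.2
position: [0.6422, -0.0572, 0.0743]
ee_rot: [-3.142, 0.001, 0.756]
force: [0.2, -0.1, 0.5]
grip_width: -0.0002
gripper_force: 0.2
```

>>> {"api": "play_rows", "payload": {"deltas": [[0, -1.69, 0.6, 0, 0, 0, 0.035], [0, 0, 0, 0, 0, 0, 0]]}}

```text
time_s: 12.45
position: [0.6413, -0.0587, 0.0742]
ee_rot: [-3.141, 0.001, 0.721]
force: [0.2, -0.5, -0.3]
grip_width: 0.0002
gripper_force: 0.0
```

>>> {"api": "play_rows", "payload": {"deltas": [[0, -1.69, 0.6, 0, 0, 0, 0.035], [0, 0, 0, 0, 0, 0, 0]]}}

```text
time_s: 12.7
position: [0.6406, -0.0602, 0.0743]
ee_rot: [-3.142, 0.0, 0.686]
force: [0.4, 0.1, -0.2]
grip_width: -0.0001
gripper_force: 0.0
```

The force built to about 1.5 N and then fell to nothing, which looks like the click. I back off, lift and look.

>>> {"api": "play_rows", "payload": {"deltas": [[0, 4, 0, 0, 0, 0, 0], [0, 5, 0, 0, 0, 0, 0], [0, 0, 0, -15, 0, 0, 0], [0, 0, 0, -25, 0, 0, 0], [0, 0, 0, -25, 0, 0, 0], [0, 0, 0, -25, 0, 0, 0], [0, 30, 0, -20, 0, 0, 0], [0, 30, 0, -20, 0, 0, 0], [0, 30, 0, 0, 0, 0, 0], [0, 20, -10, 0, 0, 0, 0], [0, 0, 0, 0, 0, 0, 0], [0, 0, 0, 0, 0, 0, 0]]}}

```text
time_s: 14.2
position: [0.7262, 0.0225, 0.205]
ee_rot: [3.141, -0.0, 0.687]
force: [-0.7, 0.2, 0.9]
grip_width: 0.0004
gripper_force: 0.0
```

```bash
python3 look.py c; python3 - <<'E'
from h import *
s=telemetry.read_state();np.save('pics/w2pose.npy',np.r_[s['position'],s['ee_rot']]);p,_=cap('wrist','w2.png');print(s['position'],s['ee_rot'])
a=cv2.imread('pics/scenec.png')[150:290,170:360]
cv2.imwrite('pics/c4.png',np.hstack([cv2.resize(a,None,fx=2,fy=2,interpolation=2),cv2.resize(p[:,:,::-1],(373,280))]))
E
```

```text
scene [(-10, 100), (0, 100), (10, 97), (20, 100), (30, 100), (40, 100), (50, 100), (60, 100), (70, 100), (80, 100), (90, 100), (100, 100), (110, 89), (120, 61), (130, 69), (140, 100), (150, 69), (160, 28), (180, 38), (190, 35)]
top [(160, 31)]
[0.7261 0.0221 0.205 ] [ 3.141 -0.     0.686] [0.2 0.2 0.4]
[0.72613028 0.02214908 0.20495926] [ 3.14100397e+00 -2.18566777e-04  6.85917838e-01]
```

View pics/c4.png

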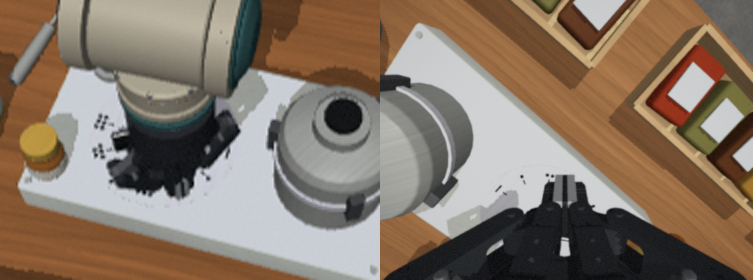

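The gripper still hides the lever. I go high over to the button, where the wrist camera will look back at the selector.

>>> {"api": "play_rows", "payload": {"deltas": [[0, -26, -2.3, -3, 0, 0, 0], [0, -26, -2.3, -3, 0, 0, 0], [0, -26, -2.3, -3, 0, 0, 0], [0, -26, -2.3, -3, 0, 0, 0], [0, -26, -2.3, -3, 0, 0, 0], [0, -26, -2.3, -3, 0, 0, 0], [0, -26, -2.3, -3, 0, 0, 0], [0, -26, -2.3, -3, 0, 0, 0], [0, -26, -2.3, 0, 0, 0, 0], [0, -26, -2.3, 0, 0, 0, 0], [0, 0, 0, 0, 0, 0, 0], [0, 0, 0, 0, 0, 0, 0]]}}

```text
time_s: 15.85
position: [0.5109, -0.124, 0.2286]
ee_rot: [3.141, -0.001, 0.687]
force: [0.7, 0.4, -0.0]
grip_width: -0.0001
gripper_force: 0.0
```

```bash
python3 - <<'E'
from h import *
s=telemetry.read_state();pose=np.r_[s['position'],s['ee_rot']];p,d=cap('wrist','w3.png');print(pose)
P=wristP(pose);v,u=np.mgrid[:420,:560];X=fromdepth(P,u.ravel(),v.ravel(),d.ravel()).reshape(420,560,3)
W=X[...,:2]-[.596,-.0345];r=np.hypot(W[...,0],W[...,1]);m=(r>.033)&(r<.07)&(X[...,2]>.083)&(X[...,2]<.098)
c=W[m].mean(0);print(m.sum(),c,'theta',np.degrees(np.arctan2(c[0],c[1]))-3.45)
E
```

```text
[ 5.10920789e-01 -1.23962320e-01  2.28595157e-01  3.14103253e+00
 -5.45219654e-04  6.86523316e-01]
790 [ 0.0206419  -0.04245362] theta 150.61994746136057
```

View pics/w3.png

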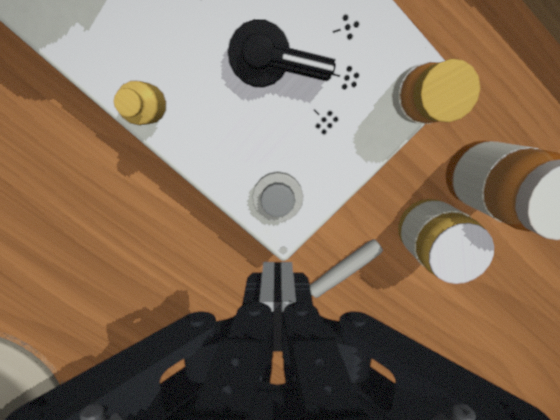

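The lever points at the five dots at (348,77), measured at 150.6°, so the selector is at 5. Now I press the button.

>>> {"api": "play_rows", "payload": {"deltas": [[0, 0.8, 0, 20, 0, 0, 0], [0, 0, 0, 25, 0, 0, 0], [0, 0, 0, 25, 0, 0, 0], [0, 0, 0, 25, 0, 0, 0], [0, 0, 0, 25, 0, 0, 0], [0, 0, 0, 15, 0, 0, 0], [0, 0, 0, 0, 0, 0, 0], [0, 0, 0, 5, 0, 0, 0], [0, 0, 0, 5, 0, 0, 0], [0, 0, 0, 3, 0, 0, 0], [0, 0, 0, 0, 0, 0, 0]]}}

```text
time_s: 17.27
position: [0.5116, -0.1235, 0.0807]
ee_rot: [3.141, -0.0, 0.687]
force: [-0.4, 0.1, 2.1]
grip_width: -0.0003
gripper_force: 1.1
```

>>> {"api": "play_rows", "payload": {"deltas": [[0, 0, 0, 2, 0, 0, 0], [0, 0, 0, 1.5, 0, 0, 0], [0, 0, 0, 0, 0, 0, 0]]}}

```text
time_s: 17.65
position: [0.5116, -0.1235, 0.0771]
ee_rot: [3.141, -0.0, 0.687]
force: [-0.9, -0.4, 3.3]
grip_width: -0.0001
gripper_force: 2.1
```

>>> {"api": "play_rows", "payload": {"deltas": [[0, 0, 0, 1, 0, 0, 0], [0, 0, 0, 0.5, 0, 0, 0], [0, 0, 0, 0, 0, 0, 0]]}}

```text
time_s: 18.02
position: [0.5116, -0.1235, 0.076]
ee_rot: [3.141, -0.0, 0.687]
force: [-1.5, 0.7, 7.7]
grip_width: 0.0001
gripper_force: 3.8
```

>>> {"api": "play_rows", "payload": {"deltas": [[0, 0, 0, 0.6, 0, 0, 0], [0, 0, 0, 0, 0, 0, 0], [0, 0, 0, 0, 0, 0, 0]]}}

```text
time_s: 18.4
position: [0.5117, -0.1235, 0.0759]
ee_rot: [3.141, -0.001, 0.687]
force: [-4.0, 1.1, 11.1]
grip_width: -0.0001
gripper_force: 5.5
```

>>> {"api": "play_rows", "payload": {"deltas": [[0, 0, 0, -4, 0, 0, 0], [0, 0, 0, -6, 0, 0, 0], [0, 0, 0, -15, 0, 0, 0], [0, 0, 0, -25, 0, 0, 0], [0, 0, 0, -25, 0, 0, 0], [0, 0, 0, -25, 0, 0, 0], [0, 0, 0, -25, 0, 0, 0], [0, 0, 0, -25, 0, 0, 0], [0, 0, 0, 0, 0, 0, 0], [0, 0, 0, 0, 0, 0, 0]]}}

```text
time_s: 19.65
position: [0.511, -0.1233, 0.2236]
ee_rot: [-3.14, 0.001, 0.687]
force: [0.7, -0.1, -0.5]
grip_width: 0.0002
gripper_force: 0.0
```

```bash
python3 - <<'E'
from h import *
s=telemetry.read_state();pose=np.r_[s['position'],s['ee_rot']];p,d=cap('wrist','w4.png');print(pose,s['force'])
P=wristP(pose);v,u=np.mgrid[:420,:560];X=fromdepth(P,u.ravel(),v.ravel(),d.ravel()).reshape(420,560,3)
W=X[...,:2]-[.596,-.0345];r=np.hypot(W[...,0],W[...,1]);m=(r>.033)&(r<.07)&(X[...,2]>.083)&(X[...,2]<.098)
c=W[m].mean(0);print('theta',np.degrees(np.arctan2(c[0],c[1]))-3.45)
b=np.hypot(X[...,0]-.51,X[...,1]+.1246)<.011;print('button z',np.median(X[b][:,2]),b.sum())
for n,q in dict(weight=(.5021,.0194),jar=(.66,-.161)).items():
    k=(np.hypot(X[...,0]-q[0],X[...,1]-q[1])<.05)&(X[...,2]>.085)&(X[...,2]<.13);print(n,X[k].mean(0))
E
```

```text
[ 5.10951400e-01 -1.23304956e-01  2.23592960e-01 -3.14026115e+00
  1.00418010e-03  6.86962420e-01] [ 0.71648198 -0.14023294 -0.53516983]
theta 150.64559159604
button z 0.2625462077551026 1710
weight [0.50465781 0.01613942 0.09459528]
jar [ 0.65685928 -0.15793441  0.11494397]
```

The button bottomed out: the tool stopped at z 0.076 with 11 N. It is now released, the selector still reads 150.6°, and the deck weight and deck jar have not moved.

```bash
python3 - <<'E'
from rig import order
print(order.finish_job())
E
```

```text
the job is handed in; nothing more can be done
None
```

The job is handed in: I pushed the selector with a fingertip to position 5 (measured at 150.6°), then pressed the start button to its stop and released it; the button coming back up was not measured directly, and I checked only the deck jar and deck weight, which had not moved.

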